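# Pack the run caddy

## Task

Pack the run caddy: put the flat-capped bottle, the round jar, the slide box and the metal heating block with the many small wells each into the caddy pocket that is cut to its shape and size, sitting upright on the pocket floor. Leave the dropper-tipped bottle and the heating block with the few large wells where they stand, and do not tip over any bottle.

Things in the scene. Friction and masses are not known exactly. Their poses are not given: they have to be found in the camera images.
- bottle: Small round amber bottle with a paper label and a flat, cylindrical white screw cap: body 36 mm across from 0 to 48 mm height (label 37 mm), cap 28 mm across, 70 mm tall in all, 50 to 90 g. Origin: centre of its underside, z up. Belongs in the small round pocket.
- jar: Squat round white jar with a flat lid, 56 mm across, 46 mm tall, about 90 g. Origin: centre of its underside, z up. Belongs in the large round pocket.
- slidebox: Long narrow white plastic slide box, 88 mm long (its x) by 32 mm wide (its y) by 36 mm tall, about 80 g, lying on its base with a paper label on top. Origin: centre of its underside, z up. Belongs in the long slot pocket, long side along the slot.
- block: Plain aluminium heating block with FIFTEEN SMALL dark wells in its top (3 rows of 5, each 8 mm across): 70 mm (its x) by 50 mm (its y) by 38 mm tall, 0.23 to 0.42 kg. Origin: centre of its underside, z up, wells upward. Belongs in the rectangular pocket, long side along the pocket's long side.
- dropper: Look-alike, to be left alone: the same amber bottle (36 mm across) but with a pointed white dropper tip instead of a flat cap, 80 mm tall. Origin: centre of its underside, z up.
- block_large: Look-alike, to be left alone: an aluminium heating block of the same outer size (70 x 50 x 38 mm) but with SIX LARGE dark wells (2 rows of 3, each 18 mm across). Origin: centre of its underside, z up.
- insert_small_round: One of the four square grey inserts (114 x 114 mm, 12 mm tall, fixed) which lie two by two in the white caddy, all turned alike; which insert lies in which quarter changes. This one has the small round pocket, 53 mm across, at its centre. Origin: centre of the insert's underside, 4 mm above the table; the black pocket floor is 4 mm above the origin, the insert's top (the pocket's edge) 12 mm above it. The caddy's rim is lower than the inserts' tops.
- insert_large_round: Grey insert as above, with the large round pocket, 73 mm across, at its centre. Origin: centre of its underside; pocket floor 4 mm, top 12 mm above it.
- insert_slot: Grey insert as above, with the long slot pocket, 105 mm (its x) by 49 mm (its y), at its centre. Origin: centre of its underside; pocket floor 4 mm, top 12 mm above it.
- insert_rect: Grey insert as above, with the rectangular pocket, 87 mm (its x) by 67 mm (its y), at its centre. Origin: centre of its underside; pocket floor 4 mm, top 12 mm above it.
Things that resemble listed ones, but are neither listed nor needed, are in the scene too. What is shaped like the block but green or purple is not meant.

How it is judged:
At the end, for the whole second after the job is handed in: Bottle, jar, slide box and small-well block each sit in their own pocket: centre within 13 mm of the pocket's centre, underside within 3 mm of the pocket floor, upright within 0.1 rad, at rest. The dropper bottle and the large-well block stand upright within 30 mm of where they began (horizontal distance between bottle and insert_small_round below 0.013 m and z of bottle in the frame of insert_small_round between 0.001 and 0.007 m and angle between each of bottle, jar, slidebox, block, dropper, block_large's own z axis and vertical below 0.1 rad and linear speed of each of bottle, jar, slidebox, block, dropper, block_large below 0.02 m/s and horizontal distance between jar and insert_large_round below 0.013 m and z of jar in the frame of insert_large_round between 0.001 and 0.007 m and horizontal distance between slidebox and insert_slot below 0.013 m and z of slidebox in the frame of insert_slot between 0.001 and 0.007 m and horizontal distance between block and insert_rect below 0.013 m and z of block in the frame of insert_rect between 0.001 and 0.007 m and distance of each of dropper, block_large from where it was at the start of the episode below 0.03 m); the robot touches nothing.
It fails at once if the dropper bottle or the large-well block is lifted more than 30 mm (height (world z) of any of dropper, block_large above 0.03 m).
It fails at once if a bottle is tipped over (beyond 0.7 rad) (angle between any of bottle, dropper's own z axis and vertical above 0.7 rad).
It also fails if it takes over 104 s, if anything falls off the work surface, if the arm or the gripper's body presses on something with over 40 N, if the wrist force passes 120 N, or if a joint passes its speed limit or range.

## Robot

A 6-joint arm with a two-finger parallel gripper is mounted at the origin on the work surface. World frame = base frame: x ahead of the robot, y to its left, z up, the work surface at z = 0. Lengths are in m, angles in rad, forces in N, time in s.
With the tool pointing down it reaches from about 0.4 to 0.825 m from the base axis. Payload 7 kg.
Tool frame: the origin (TCP) lies midway between the tips of the shut fingers; the grasp point (between the pads) lies hold_point_z behind it (hold_point_z is the distance from the TCP to the grasp point, in m); z points along the fingers, y is the line along which they close (so a half turn about z gives the same grasp; the last joint's range is limited). The gripper opens to 88 mm and grips with 3 to 60 N. Pads are 19 mm wide; open, the fingers measure 130 mm over their backs; the gripper's body (78 mm by 193 mm) begins 47 mm behind the grasp point.
Start: joints at [-0.913, 0.359, 0.012, 0, -1.224, -0.288], TCP at [0.244, -0.629, 0.202] pointing down, gripper open.
Joint ranges: [-3.07, 3.07], [-1.43, 2.12], [-1.02, 1.25], [-3.03, 1.67], [-3.05, -0], [-3.03, 3.03]. Speed limits (rad/s): [2.39, 2.39, 3.01, 3.14, 3.14, 3.14].

## Interface

Orientations are given as [roll, pitch, yaw] about the fixed x, y, z axes, in that order (R = Rz(yaw) Ry(pitch) Rx(roll)).
In Python, from station import * gives the robot as it stands.
- The arm moves only by the tool apply_moves, never from a script. Its argument "steps" is a list of rows, each an object with "translation": the shift along the world's x, y, z scaled (see below), a list of three; "rotation": the turn, a rotation vector about the world's x, y, z scaled (see below), a list of three. A call has exactly 10 rows; each row is the pose to reach, as a shift and turn from the pose commanded when the call began; what a row does not reach only later rows make up. The controller multiplies each number of a shift by 250 mm and each number of a turn by 30 degrees. A row lasts 1/12 s, in which the tool goes at most 41.7 mm and 7.16 degrees, less where a joint would pass 70% of its speed; a pose out of reach is approached as far as the arm can. A call with a number of a shift or a turn outside -1 to 1 is refused whole. A call with a gripper value outside its range is refused whole. "jaw" is the closure, from -1 (fully open) to 1 (shut), so that 0 is half open, set as the call begins (left out, the last holds). The fingers move at their own pace and stop on an object; "newtons" is the grip in N (left out, the last holds). Time passes only in rows, so rows that repeat a pose let the fingers close, or fill a call up. It gives the time, the measured TCP pose, the force, the opening and the grip force at its end, in the units of the state.
- get_state(): the state, without advancing time (a new reading comes with each control period).
- grab_frame(name): name is "scene" or "top" or "wrist"; returns the picture (420x560x3 uint8, blue, green, red); there is no depth.
- camera_model(name): a dict with "fx", "fy", "cx", "cy" (pixels), "xyz" and "rotation" of the camera in the world. Camera axes: x right, y down, z forward; pixel columns grow to the right and rows downward; lengths in m; the calibration is good to about 2 mm. A picture is of the moment at which its call begins: read the wrist's pose just before it. camera_model takes no time and is no camera call; for the wrist camera it gives the pose at the moment of the call.
- job_done(): hands the job in; it is judged then, once.
The state is a dict: "t": time; "q": joint angles; "qd": joint speeds; "joint_efforts": joint torques, N m; "eef_pos": TCP position; "ee_rot": TCP orientation; "force": force on the tool from outside, world axes, zero at the start; "moment": the same for the moment, N m; "width": finger opening in m; "gripper_force": force on a finger pad.
Only numpy, scipy, OpenCV 4.12 (cv2) and the standard library are available. Lean on these libraries where they do the work, as an engineer would, in place of code of your own. Each camera call takes 0.05 s, during which the arm holds its last target. There are 200 camera calls.

## Working session

There is one attempt and no reset: what is moved stays moved. The work goes in short steps, Python scripts to look and compute and a tool call to move; the robot and the scene stay as the last step left them, time stands still between calls to the robot, and variables do not carry over. Pictures are saved under pics/ and viewed, at most 14 in all, crops included, and the job is handed in when it is done.

Besides the shell and the picture viewer there is one more tool, called as name(argument=value, ...), one argument or row to a line, values as JSON. apply_moves: Moves the arm, as the interface text tells. Shifts and turns lie within -1 to 1; 1 stands for 250 mm of shift or 30 degrees of turn. Its arguments: {"type":"object","properties":{"steps":{"type":"array"},"jaw":{"type":"number"},"newtons":{"type":"number"}},"required":["steps"]}

```bash
mkdir -p pics; ls; python3 - <<'E'
from station import *
import cv2
s=get_state(); print(s)
for n in("top","scene"):
    cv2.imwrite(f"pics/{n}0.png",cv2.resize(grab_frame(n),(800,600),interpolation=cv2.INTER_CUBIC)); print(n,camera_model(n))
print(camera_model("wrist"))
E
```

```text
pics
{'t': 0.0, 'q': array([-9.12933765e-01,  3.59389875e-01,  1.10908608e-02, -3.61063487e-04,
       -1.22407489e+00, -2.88120163e-01]), 'qd': array([-0.00178354, -0.0011597 , -0.0005511 ,  0.00023624, -0.00010044,
        0.00232993]), 'joint_efforts': array([-2.92844870e-04, -5.82713199e+01,  2.93042207e+01,  6.99670494e+00,
        6.88069253e-03, -2.07242474e-04]), 'eef_pos': array([ 0.24373986, -0.62891406,  0.20143273]), 'ee_rot': array([ 3.13998365e+00, -1.22880716e-04, -2.77197312e+00]), 'force': array([ 0.14790192, -0.08471988, -0.08623344]), 'moment': array([-0.02061418,  0.00800018,  0.03655447]), 'gripper_force': 0.0, 'width': 0.08771523819653923}
top {'fx': 471.45958868978397, 'fy': 471.45958868978397, 'cx': 279.57668084000244, 'cy': 204.67657996859091, 'xyz': array([ 0.36123805, -0.0847732 ,  1.09966243]), 'rotation': array([-2.92098551, -0.00371339, -1.55980931])}
scene {'fx': 526.3176837824028, 'fy': 526.3176837824028, 'cx': 271.7919525577517, 'cy': 213.73706278089665, 'xyz': array([ 1.46615467, -0.26703547,  0.78981994]), 'rotation': array([-2.25318916, -0.01804323,  1.38091586])}
{'fx': 343.54065873938674, 'fy': 343.54065873938674, 'cx': 278.61988562915974, 'cy': 206.05035164327597, 'xyz': array([ 0.17387706, -0.65717497,  0.38269961]), 'rotation': array([ 2.86456935e+00, -1.46809750e-03,  1.93982814e+00])}
```

View pics/top0.png

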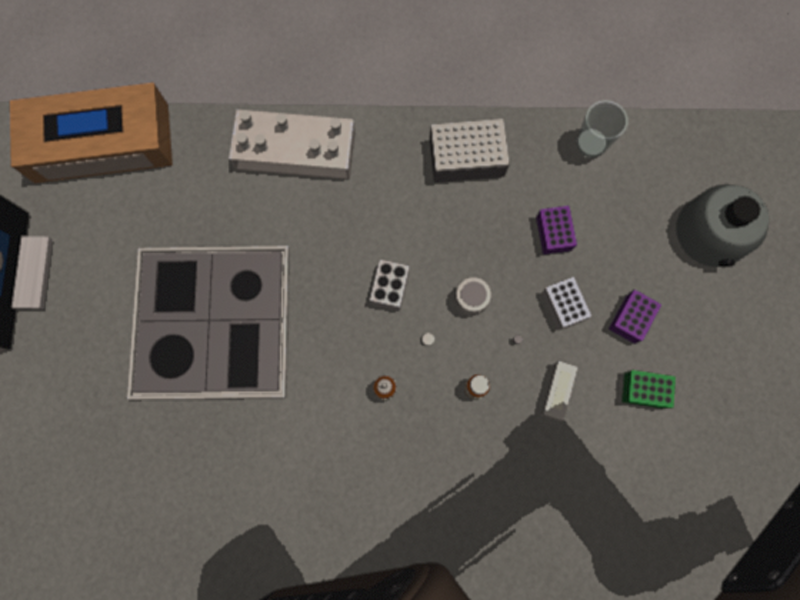

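View pics/scene0.png

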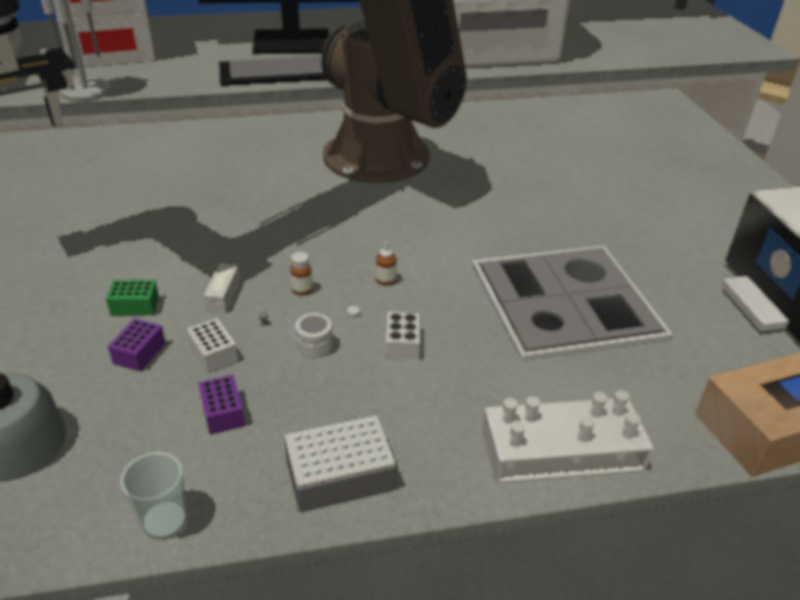

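Top view (800 px scale): bottle (479,385), dropper (385,387), jar (473,295), small-well block (568,302), slide box (562,388). Pockets: rect (177,286), small round (246,285), large round (172,356), slot (243,355). I'll enlarge these for accurate positions.

```bash
cat > h.py <<'E'
from station import *
import cv2, numpy as np
from scipy.spatial.transform import Rotation as R
def px2w(c,u,v,z):
    d=R.from_euler('xyz',c['rotation']).apply([(u-c['cx'])/c['fx'],(v-c['cy'])/c['fy'],1])
    return c['xyz']+d*(z-c['xyz'][2])/d[2]
def w2px(c,p):
    q=R.from_euler('xyz',c['rotation']).inv().apply(np.array(p)-c['xyz'])
    return c['cx']+c['fx']*q[0]/q[2], c['cy']+c['fy']*q[1]/q[2]
E
python3 - <<'E'
from h import *
f=grab_frame("top"); cv2.imwrite("pics/raw.png",f)
cv2.imwrite("pics/obj.png",cv2.resize(f[170:310,310:420],None,fx=4,fy=4,interpolation=cv2.INTER_CUBIC))
cv2.imwrite("pics/cad.png",cv2.resize(f[165:285,85:210],None,fx=5,fy=5,interpolation=cv2.INTER_CUBIC))
E
```

```text
(no output)
```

View pics/obj.png

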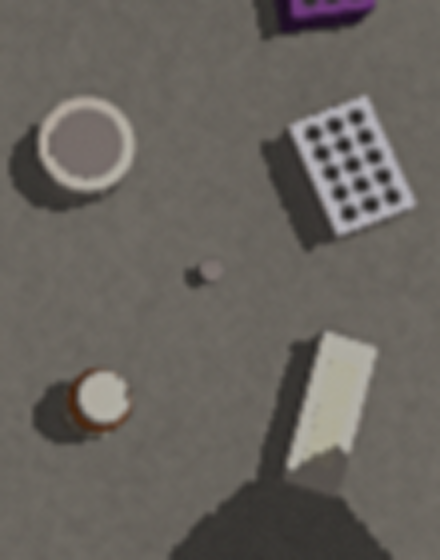

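View pics/cad.png

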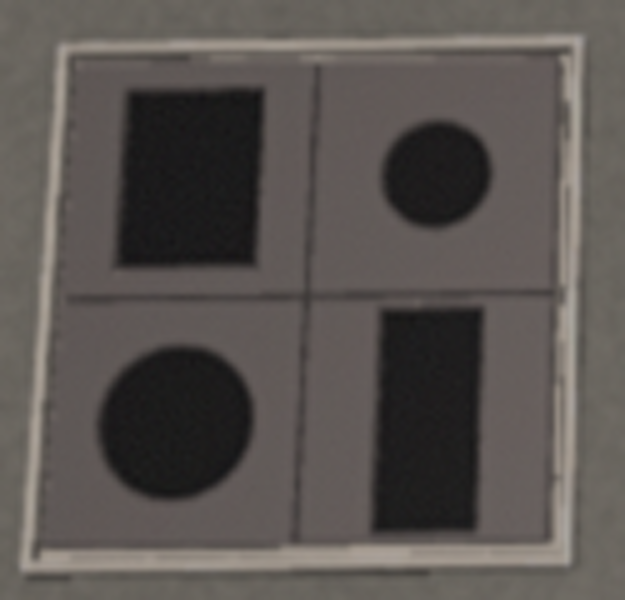

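Crops give clear corners (values in the script): jar lid, cap, block and slide box corners; caddy pockets with the insert seams.

```bash
python3 - <<'E'
from h import *
c=camera_model("top")
def O(u,v,z): return px2w(c,(u+.5)/4-.5+310,(v+.5)/4-.5+170,z)[:2]
def C(u,v,z=.014): return px2w(c,(u+.5)/5-.5+85,(v+.5)/5-.5+165,z)[:2]
np.set_printoptions(precision=4,suppress=True)
def rect(n,P):
    P=np.array(P); e=[P[(i+1)%4]-P[i] for i in range(4)]
    print(n,P.mean(0),"len",[round(np.linalg.norm(x)*1e3,1) for x in e],"ang",[round(np.degrees(np.arctan2(x[1],x[0])),1) for x in e],"r",np.linalg.norm(P.mean(0)))
print("jar",O(86,144,.046),np.ptp([O(38,144,.046),O(135,144,.046)],0)); print("bottle",O(103,397,.070))
rect("block",[O(*p,.038) for p in [(291,128),(367,96),(415,207),(340,237)]])
rect("slide",[O(*p,.036) for p in [(324,331),(377,350),(340,488),(288,470)]])
rect("rect",[C(*p) for p in [(127,89),(264,89),(256,266),(116,267)]])
rect("slot",[C(*p) for p in [(382,308),(484,309),(475,530),(373,530)]])
print("small",C(437,174),C(383,174)-C(492,174)," large",C(176,422),C(98,422)-C(254,422))
rect("inserts",[C(*p,.016) for p in [(73,62),(562,62),(550,543),(40,547)]])
print("dropper",px2w(c,384/1.4286,386/1.4286,.07))
rw=px2w(c,390/1.4286,285/1.4286,.038);print("blockL",rw, "blockCap", px2w(c,428/1.4286,340/1.4286,.01))
E
```

```text
jar [ 0.5967 -0.2042] [0.0007 0.0556]
bottle [ 0.4507 -0.2089]
block [ 0.587  -0.3588] len [np.float64(49.0), np.float64(69.7), np.float64(47.3), np.float64(68.5)] ang [np.float64(-66.4), np.float64(-159.4), np.float64(112.3), np.float64(22.0)] r 0.6879497480684762
slide [ 0.4483 -0.3415] len [np.float64(31.3), np.float64(80.6), np.float64(30.1), np.float64(81.2)] ang [np.float64(-109.4), np.float64(162.6), np.float64(71.5), np.float64(-16.6)] r 0.5635321674134877
rect [0.6117 0.2844] len [np.float64(65.2), np.float64(85.9), np.float64(65.5), np.float64(86.4)] ang [np.float64(-89.3), np.float64(-178.1), np.float64(91.1), np.float64(1.7)] r 0.6745677103076874
slot [0.4987 0.1651] len [np.float64(47.6), np.float64(102.5), np.float64(46.6), np.float64(103.0)] ang [np.float64(-89.9), np.float64(-179.1), np.float64(90.6), np.float64(1.5)] r 0.5253007932376744
small [0.6145 0.1683] [-0.0006  0.0515]  large [0.4955 0.2815] [-0.0008  0.0719]
inserts [0.554  0.2249] len [np.float64(233.0), np.float64(227.8), np.float64(232.0), np.float64(229.4)] ang [np.float64(-89.3), np.float64(-178.6), np.float64(91.1), np.float64(1.7)] r 0.5978854158338971
dropper [ 0.4462 -0.0643  0.07  ]
blockL [ 0.6115 -0.0707  0.038 ] blockCap [ 0.5266 -0.1337  0.01  ]
```

```bash
python3 -c "
import station
print([n for n in dir(station) if n[0]!='_']); print(getattr(station,'hold_point_z',None)); print(station.get_state().keys())"
```

```text
['Unreachable', 'camera_model', 'get_state', 'grab_frame', 'hold_point_z', 'job_done']
0.0188
dict_keys(['t', 'q', 'qd', 'joint_efforts', 'eef_pos', 'ee_rot', 'force', 'moment', 'gripper_force', 'width'])
```

apply_moves(
  steps=[
    {"translation": [0.13,0.1,0],"rotation": [0,0,0]},
    {"translation": [0.25,0.2,0],"rotation": [0,0,0]},
    {"translation": [0.38,0.3,0],"rotation": [0,0,0]},
    {"translation": [0.5,0.4,0],"rotation": [0,0,0]},
    {"translation": [0.63,0.5,0],"rotation": [0,0,0]},
    {"translation": [0.75,0.6,0],"rotation": [0,0,0]},
    {"translation": [0.88,0.7,0],"rotation": [0,0,0]},
    {"translation": [1,0.8,0],"rotation": [0,0,0]},
    {"translation": [1,0.8,0],"rotation": [0,0,0]},
    {"translation": [1,0.8,0],"rotation": [0,0,0]},
  ],
  jaw=-0.6,
  newtons=20,
)

```text
t: 0.98
eef_pos: [0.4955, -0.4275, 0.2018]
ee_rot: [3.141, -0.001, -2.768]
force: [0.2, -0.0, 0.8]
width: 0.07
gripper_force: 0.0
```

apply_moves(
  steps=[
    {"translation": [0.12,0.09,0],"rotation": [0,0,0]},
    {"translation": [0.24,0.18,0],"rotation": [0,0,0]},
    {"translation": [0.366,0.275,-0.1],"rotation": [0,0,0.01]},
    {"translation": [0.366,0.275,-0.22],"rotation": [0,0,0.02]},
    {"translation": [0.366,0.275,-0.32],"rotation": [0,0,0.02]},
    {"translation": [0.366,0.275,-0.4],"rotation": [0,0,0.02]},
    {"translation": [0.366,0.275,-0.4],"rotation": [0,0,0.02]},
    {"translation": [0.366,0.275,-0.4],"rotation": [0,0,0.02]},
    {"translation": [0.366,0.275,-0.4],"rotation": [0,0,0.02]},
    {"translation": [0.366,0.275,-0.4],"rotation": [0,0,0.02]},
  ],
)

```text
t: 1.82
eef_pos: [0.5862, -0.3617, 0.1046]
ee_rot: [-3.139, 0.002, -2.762]
force: [0.3, 0.0, 0.0]
width: 0.0699
gripper_force: 0.0
```

```bash
python3 - <<'E'
from h import *
s=get_state();c=camera_model("wrist");f=grab_frame("wrist")
for z in(.0,.038):print(w2px(c,[.587,-.3588,z]))
print(s['eef_pos'],w2px(c,s['eef_pos']))
cv2.imwrite("pics/w1.png",cv2.resize(f,(800,600)))
E
```

```text
(np.float64(282.62448125540544), np.float64(201.31269031541385))
(np.float64(283.0764648735732), np.float64(214.5202866791113))
[ 0.58617064 -0.36169457  0.10455994] (np.float64(280.0903525121325), np.float64(246.54447659505394))
```

View pics/w1.png

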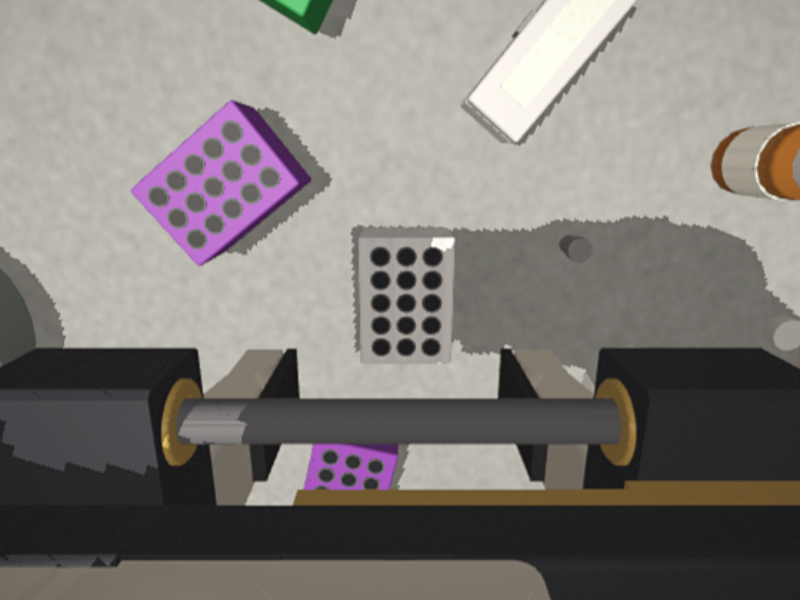

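Wrist view: the block's wells are centred at (406,302), within about 2 mm of the prediction and aligned with the fingers. Going down to grasp.

apply_moves(
  steps=[
    {"translation": [0.002,0.008,-0.08],"rotation": [0,0,0]},
    {"translation": [0.004,0.01,-0.17],"rotation": [0,0,0]},
    {"translation": [0.004,0.01,-0.25],"rotation": [0,0,0]},
    {"translation": [0.004,0.01,-0.32],"rotation": [0,0,0]},
    {"translation": [0.004,0.01,-0.36],"rotation": [0,0,0]},
    {"translation": [0.004,0.01,-0.36],"rotation": [0,0,0]},
    {"translation": [0.004,0.01,-0.36],"rotation": [0,0,0]},
    {"translation": [0.004,0.01,-0.36],"rotation": [0,0,0]},
    {"translation": [0.004,0.01,-0.36],"rotation": [0,0,0]},
    {"translation": [0.004,0.01,-0.36],"rotation": [0,0,0]},
  ],
)

```text
t: 2.7
eef_pos: [0.5872, -0.3584, 0.0138]
ee_rot: [-3.14, 0.002, -2.761]
force: [-0.9, -0.5, 0.7]
width: 0.0703
gripper_force: 0.0
```

apply_moves(
  steps=[
    {"translation": [0,0,0],"rotation": [0,0,0]},
    {"translation": [0,0,0],"rotation": [0,0,0]},
    {"translation": [0,0,0],"rotation": [0,0,0]},
    {"translation": [0,0,0],"rotation": [0,0,0]},
    {"translation": [0,0,0],"rotation": [0,0,0]},
    {"translation": [0,0,0],"rotation": [0,0,0]},
    {"translation": [0,0,0],"rotation": [0,0,0]},
    {"translation": [0,0,0],"rotation": [0,0,0]},
    {"translation": [0,0,0],"rotation": [0,0,0]},
    {"translation": [0,0,0],"rotation": [0,0,0]},
  ],
  jaw=1,
  newtons=35,
)

```text
t: 3.53
eef_pos: [0.5864, -0.358, 0.0125]
ee_rot: [3.142, 0.0, -2.761]
force: [-1.1, 1.8, 2.6]
width: 0.0483
gripper_force: 35.0
```

apply_moves(
  steps=[
    {"translation": [0,0,0.1],"rotation": [0,0,0]},
    {"translation": [0,0,0.22],"rotation": [0,0,0]},
    {"translation": [0,0.05,0.34],"rotation": [0,0,-0.05]},
    {"translation": [0,0.17,0.42],"rotation": [0,0,-0.15]},
    {"translation": [0,0.3,0.44],"rotation": [0,0,-0.25]},
    {"translation": [0.01,0.44,0.44],"rotation": [0,0,-0.35]},
    {"translation": [0.03,0.58,0.44],"rotation": [0,0,-0.45]},
    {"translation": [0.05,0.72,0.44],"rotation": [0,0,-0.55]},
    {"translation": [0.06,0.86,0.44],"rotation": [0,0,-0.62]},
    {"translation": [0.08,1.0,0.44],"rotation": [0,0,-0.68]},
  ],
)

```text
t: 4.37
eef_pos: [0.6054, -0.1065, 0.1215]
ee_rot: [3.141, -0.002, -3.12]
force: [0.4, 0.5, -4.7]
width: 0.0477
gripper_force: 35.0
```

apply_moves(
  steps=[
    {"translation": [0,0.13,0],"rotation": [0,0,0]},
    {"translation": [0,0.26,0],"rotation": [0,0,0]},
    {"translation": [0,0.39,0],"rotation": [0,0,0]},
    {"translation": [0,0.52,0],"rotation": [0,0,0]},
    {"translation": [0,0.65,0],"rotation": [0,0,0]},
    {"translation": [0,0.78,0],"rotation": [0,0,0]},
    {"translation": [0,0.9,0],"rotation": [0,0,0]},
    {"translation": [0,1,0],"rotation": [0,0,0]},
    {"translation": [0,1,0],"rotation": [0,0,0]},
    {"translation": [0,1,0],"rotation": [0,0,0]},
  ],
)

```text
t: 5.2
eef_pos: [0.6057, 0.1432, 0.1212]
ee_rot: [-3.141, -0.002, -3.115]
force: [-0.6, -0.9, -3.7]
width: 0.0481
gripper_force: 35.0
```

apply_moves(
  steps=[
    {"translation": [0.01,0.13,0],"rotation": [0,0,-0.01]},
    {"translation": [0.02,0.26,0],"rotation": [0,0,-0.02]},
    {"translation": [0.022,0.39,0],"rotation": [0,0,-0.02]},
    {"translation": [0.022,0.5,0],"rotation": [0,0,-0.02]},
    {"translation": [0.022,0.56,-0.05],"rotation": [0,0,-0.02]},
    {"translation": [0.022,0.56,-0.15],"rotation": [0,0,-0.02]},
    {"translation": [0.022,0.56,-0.25],"rotation": [0,0,-0.02]},
    {"translation": [0.022,0.56,-0.32],"rotation": [0,0,-0.02]},
    {"translation": [0.022,0.56,-0.32],"rotation": [0,0,-0.02]},
    {"translation": [0.022,0.56,-0.32],"rotation": [0,0,-0.02]},
  ],
)

```text
t: 6.03
eef_pos: [0.6112, 0.2801, 0.0408]
ee_rot: [-3.139, -0.003, -3.129]
force: [0.8, -0.2, -2.5]
width: 0.0475
gripper_force: 35.0
```

```bash
python3 - <<'E'
from h import *
s=get_state();print(s['eef_pos'],s['ee_rot'],s['q'])
f=grab_frame("top")
cv2.imwrite("pics/t2.png",np.hstack([cv2.resize(f[165:285,85:210],None,fx=3.2,fy=3.2,interpolation=cv2.INTER_CUBIC),cv2.resize(grab_frame("wrist"),(512,384))[:,112:]]))
E
```

```text
[0.61123716 0.2801304  0.04079066] [-3.13914207e+00 -2.77695277e-03 -3.12875655e+00] [ 7.19050652e-01  4.87847515e-01 -1.80264855e-01  7.91817295e-05
 -9.06387052e-01 -2.27705641e+00]
```

View pics/t2.png

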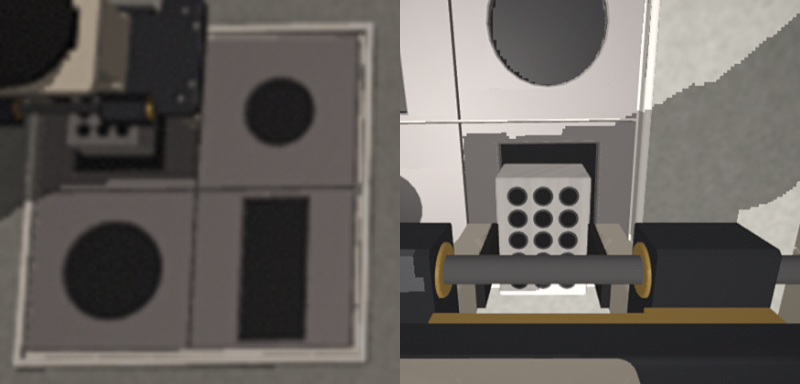

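Wrist view: block hangs over the rect pocket, about 3 mm short in +y (pocket centre column 548, block 543). Correcting, lowering and releasing.

apply_moves(
  steps=[
    {"translation": [0.002,0.013,0],"rotation": [0,0,0]},
    {"translation": [0.002,0.013,0],"rotation": [0,0,0]},
    {"translation": [0.002,0.013,-0.02],"rotation": [0,0,0]},
    {"translation": [0.002,0.013,-0.04],"rotation": [0,0,0]},
    {"translation": [0.002,0.013,-0.06],"rotation": [0,0,0]},
    {"translation": [0.002,0.013,-0.07],"rotation": [0,0,0]},
    {"translation": [0.002,0.013,-0.076],"rotation": [0,0,0]},
    {"translation": [0.002,0.013,-0.076],"rotation": [0,0,0]},
    {"translation": [0.002,0.013,-0.076],"rotation": [0,0,0]},
    {"translation": [0.002,0.013,-0.076],"rotation": [0,0,0]},
  ],
)

```text
t: 6.97
eef_pos: [0.6126, 0.2853, 0.0235]
ee_rot: [3.141, 0.0, -3.128]
force: [0.7, 0.2, -3.7]
width: 0.0476
gripper_force: 35.0
```

apply_moves(
  steps=[
    {"translation": [0,0,0],"rotation": [0,0,0]},
    {"translation": [0,0,0],"rotation": [0,0,0]},
    {"translation": [0,0,0],"rotation": [0,0,0]},
    {"translation": [0,0,0],"rotation": [0,0,0]},
    {"translation": [0,0,0],"rotation": [0,0,0]},
    {"translation": [0,0,0.05],"rotation": [0,0,0]},
    {"translation": [0,0,0.15],"rotation": [0,0,0]},
    {"translation": [0,0,0.27],"rotation": [0,0,0]},
    {"translation": [0,0,0.4],"rotation": [0,0,0]},
    {"translation": [0,0,0.48],"rotation": [0,0,0]},
  ],
  jaw=-0.6,
)

```text
t: 7.8
eef_pos: [0.6138, 0.2857, 0.1483]
ee_rot: [3.14, 0.004, -3.127]
force: [0.4, -0.4, 1.3]
width: 0.0699
gripper_force: 0.0
```

apply_moves(
  steps=[
    {"translation": [-0.03,-0.12,0],"rotation": [0,0,-0.05]},
    {"translation": [-0.06,-0.24,0],"rotation": [0,0,-0.12]},
    {"translation": [-0.09,-0.38,0],"rotation": [0,0,-0.2]},
    {"translation": [-0.12,-0.52,0],"rotation": [0,0,-0.28]},
    {"translation": [-0.16,-0.66,0],"rotation": [0,0,-0.36]},
    {"translation": [-0.2,-0.8,0],"rotation": [0,0,-0.44]},
    {"translation": [-0.23,-0.92,0],"rotation": [0,0,-0.52]},
    {"translation": [-0.25,-1,0],"rotation": [0,0,-0.6]},
    {"translation": [-0.25,-1,0],"rotation": [0,0,-0.63]},
    {"translation": [-0.25,-1,0],"rotation": [0,0,-0.63]},
  ],
)

```text
t: 8.63
eef_pos: [0.55, 0.0341, 0.1448]
ee_rot: [3.141, 0.001, 2.823]
force: [-0.1, 0.2, 0.6]
width: 0.0699
gripper_force: 0.0
```

apply_moves(
  steps=[
    {"translation": [-0.03,-0.12,0],"rotation": [0,0,0]},
    {"translation": [-0.06,-0.24,0],"rotation": [0,0,0]},
    {"translation": [-0.09,-0.38,0],"rotation": [0,0,0]},
    {"translation": [-0.12,-0.52,0],"rotation": [0,0,0]},
    {"translation": [-0.16,-0.66,0],"rotation": [0,0,0]},
    {"translation": [-0.2,-0.8,0],"rotation": [0,0,0]},
    {"translation": [-0.23,-0.92,0],"rotation": [0,0,0]},
    {"translation": [-0.25,-1,0],"rotation": [0,0,0]},
    {"translation": [-0.25,-1,0],"rotation": [0,0,0]},
    {"translation": [-0.25,-1,0],"rotation": [0,0,0]},
  ],
)

```text
t: 9.47
eef_pos: [0.4878, -0.2153, 0.1438]
ee_rot: [3.142, 0.001, 2.825]
force: [0.9, -0.0, -0.1]
width: 0.0699
gripper_force: 0.0
```

apply_moves(
  steps=[
    {"translation": [-0.04,-0.12,0],"rotation": [0,0,0]},
    {"translation": [-0.08,-0.24,0],"rotation": [0,0,0]},
    {"translation": [-0.13,-0.38,-0.02],"rotation": [0,0,0]},
    {"translation": [-0.18,-0.505,-0.08],"rotation": [0,0,0]},
    {"translation": [-0.18,-0.505,-0.14],"rotation": [0,0,0]},
    {"translation": [-0.18,-0.505,-0.2],"rotation": [0,0,0]},
    {"translation": [-0.18,-0.505,-0.2],"rotation": [0,0,0]},
    {"translation": [-0.18,-0.505,-0.2],"rotation": [0,0,0]},
    {"translation": [-0.18,-0.505,-0.2],"rotation": [0,0,0]},
    {"translation": [-0.18,-0.505,-0.2],"rotation": [0,0,0]},
  ],
)

```text
t: 10.3
eef_pos: [0.4438, -0.3407, 0.0946]
ee_rot: [-3.141, 0.002, 2.827]
force: [-0.3, -0.5, 0.4]
width: 0.0702
gripper_force: 0.0
```

```bash
python3 - <<'E'
from h import *
s=get_state();c=camera_model("wrist");f=grab_frame("wrist")
print(s['eef_pos'],s['ee_rot'],w2px(c,[.445,-.3405,.036]))
t=grab_frame("top");cv2.imwrite("pics/t3raw.png",t)
cv2.imwrite("pics/w3.png",np.hstack([cv2.resize(f,(512,384)),cv2.resize(t[165:285,85:175],None,fx=3.2,fy=3.2,interpolation=cv2.INTER_CUBIC)]))
E
```

```text
[ 0.44379829 -0.3406968   0.09462088] [-3.14134879e+00  1.89442634e-03  2.82722937e+00] (np.float64(281.6994884824574), np.float64(215.63067370594808))
```

View pics/w3.png

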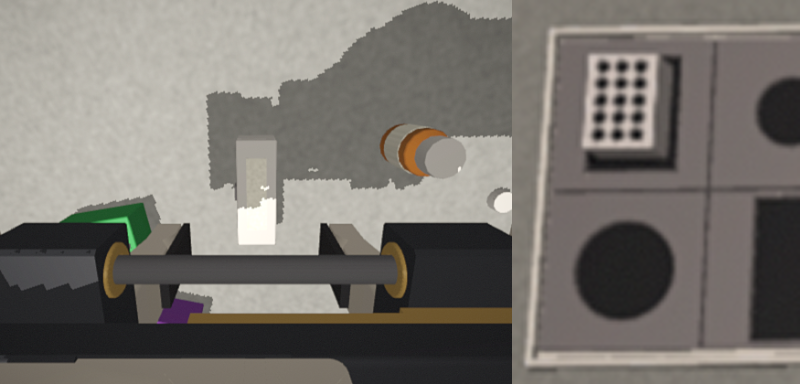

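Slide box straight between the fingers, its top spanning rows 141–244 at columns 237–276; block sits inside its pocket. Checking both numerically.

```bash
python3 - <<'E'
from h import *
c=camera_model("wrist");k=560/512
a=px2w(c,256.5*k,141*k,.036);b=px2w(c,256*k,244*k,.036);print(a,b,(a+b)/2,np.linalg.norm(a-b),np.degrees(np.arctan2(*(b-a)[1::-1])))
print(px2w(camera_model("top"),118.6,196.2,.046))
E
```

```text
[ 0.40173631 -0.32757174  0.036     ] [ 0.48321419 -0.35447299  0.036     ] [ 0.44247525 -0.34102237  0.036     ] 0.08580397599700439 -18.271481742657503
[0.61314017 0.28382079 0.046     ]
```

apply_moves(
  steps=[
    {"translation": [-0.005,0,-0.08],"rotation": [0,0,0]},
    {"translation": [-0.005,0,-0.16],"rotation": [0,0,0]},
    {"translation": [-0.005,0,-0.24],"rotation": [0,0,0]},
    {"translation": [-0.005,0,-0.3],"rotation": [0,0,0]},
    {"translation": [-0.005,0,-0.325],"rotation": [0,0,0]},
    {"translation": [-0.005,0,-0.325],"rotation": [0,0,0]},
    {"translation": [-0.005,0,-0.325],"rotation": [0,0,0]},
    {"translation": [-0.005,0,-0.325],"rotation": [0,0,0]},
    {"translation": [-0.005,0,-0.325],"rotation": [0,0,0]},
    {"translation": [-0.005,0,-0.325],"rotation": [0,0,0]},
  ],
)

```text
t: 11.23
eef_pos: [0.4418, -0.3413, 0.0131]
ee_rot: [-3.142, 0.002, 2.826]
force: [-0.1, -0.4, 0.6]
width: 0.0699
gripper_force: 0.0
```

apply_moves(
  steps=[
    {"translation": [0,0,0],"rotation": [0,0,0]},
    {"translation": [0,0,0],"rotation": [0,0,0]},
    {"translation": [0,0,0],"rotation": [0,0,0]},
    {"translation": [0,0,0],"rotation": [0,0,0]},
    {"translation": [0,0,0],"rotation": [0,0,0]},
    {"translation": [0,0,0],"rotation": [0,0,0]},
    {"translation": [0,0,0],"rotation": [0,0,0]},
    {"translation": [0,0,0],"rotation": [0,0,0]},
    {"translation": [0,0,0],"rotation": [0,0,0]},
    {"translation": [0,0,0],"rotation": [0,0,0]},
  ],
  jaw=1,
  newtons=18,
)

```text
t: 12.07
eef_pos: [0.4412, -0.3412, 0.0122]
ee_rot: [-3.142, 0.0, 2.826]
force: [-0.4, 0.2, 0.3]
width: 0.0092
gripper_force: 0.5
```

Width 9 mm isn't a 32 mm box, so I'm looking.

```bash
python3 - <<'E'
from h import *
s=get_state();print(s['width'],s['gripper_force'],s['eef_pos'])
f=grab_frame("wrist");t=grab_frame("scene")
cv2.imwrite("pics/w4.png",np.hstack([cv2.resize(f,(512,384)),cv2.resize(t[150:270,120:210],None,fx=3.2,fy=3.2,interpolation=cv2.INTER_CUBIC)]))
E
```

```text
0.009230038580213543 0.5055719341816989 [ 0.44124921 -0.34117691  0.01218134]
```

View pics/w4.png

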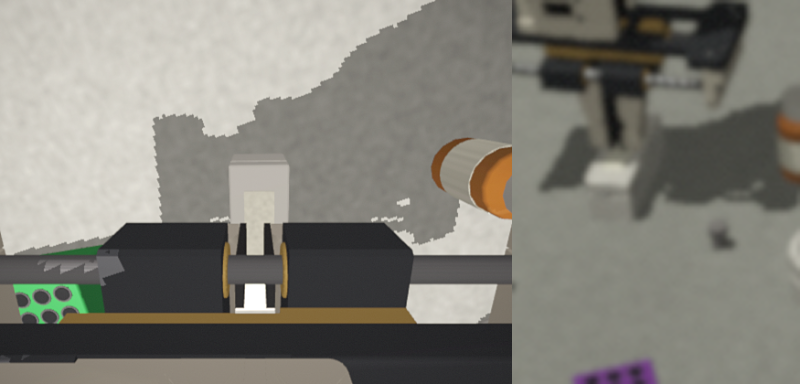

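```bash
python3 - <<'E'
from h import *
c=camera_model("wrist");k=560/512
for z in(.036,.02,.0): print(z,px2w(c,231*k,162*k,z),px2w(c,288*k,162*k,z))
for p in [[.402,-.328,.036],[.482,-.354,.036],[.442,-.341,.036]]: print(np.array(w2px(c,p))/k)
f=grab_frame("wrist")
cv2.imwrite("pics/w5.png",cv2.resize(f[150:360,220:340],None,fx=2.8,fy=2.8,interpolation=cv2.INTER_CUBIC))
E
```

```text
0.036 [ 0.39540569 -0.34060346  0.036     ] [ 0.40443406 -0.31305414  0.036     ]
0.02 [ 0.39800168 -0.34275146  0.02      ] [ 0.40794824 -0.31240035  0.02      ]
0.0 [ 0.40124667 -0.34543647  0.        ] [ 0.41234098 -0.31158311  0.        ]
[258.56955209 166.5153668 ]
[258.45027412 307.79903351]
[258.50591787 241.88951855]
```

View pics/w5.png

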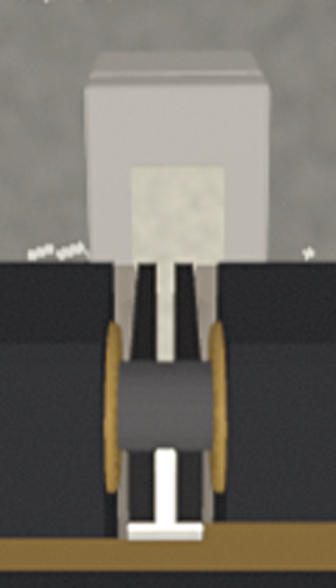

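apply_moves(
  steps=[
    {"translation": [0,0,0],"rotation": [0,0,0]},
    {"translation": [0,0,0],"rotation": [0,0,0]},
    {"translation": [0,0,0],"rotation": [0,0,0]},
    {"translation": [0,0,0],"rotation": [0,0,0]},
    {"translation": [0,0,0],"rotation": [0,0,0]},
    {"translation": [0,0,0],"rotation": [0,0,0]},
    {"translation": [0,0,0],"rotation": [0,0,0]},
    {"translation": [0,0,0],"rotation": [0,0,0]},
    {"translation": [0,0,0],"rotation": [0,0,0]},
    {"translation": [0,0,0],"rotation": [0,0,0]},
  ],
)

```text
t: 13.05
eef_pos: [0.4412, -0.3411, 0.0122]
ee_rot: [-3.142, 0.0, 2.826]
force: [0.4, -0.5, 1.9]
width: 0.0002
gripper_force: 1.0
```

```bash
python3 - <<'E'
from h import *
f=grab_frame("scene");w=grab_frame("wrist")
cv2.imwrite("pics/s6.png",np.hstack([cv2.resize(f[150:250,110:190],None,fx=5,fy=5,interpolation=cv2.INTER_CUBIC),cv2.resize(w[150:400,200:350],None,fx=2,fy=2)]))
c=camera_model("scene")
for p in [[.402,-.328,.036],[.482,-.354,.036],[.4412,-.3411,.0122],[.4412,-.3411,.036]]: u,v=w2px(c,p);print((u-110)*5,(v-150)*5)
E
```

```text
242.6032924030804 173.05923469580108
189.51988587411861 279.4569417307582
222.68087669877303 263.6570355462014
216.50959138405625 223.88144959346747
```

View pics/s6.png

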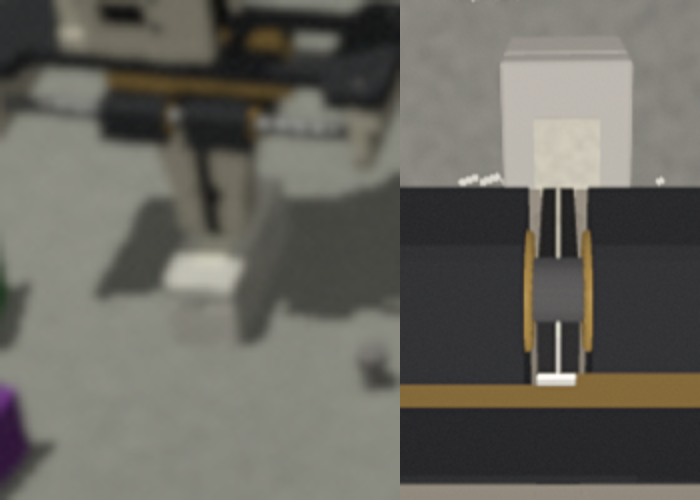

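The fingers are fully shut and visually inside the box, with no contact force. I'll open them and see how the box responds.

apply_moves(
  steps=[
    {"translation": [0,0,0],"rotation": [0,0,0]},
    {"translation": [0,0,0],"rotation": [0,0,0]},
    {"translation": [0,0,0],"rotation": [0,0,0]},
    {"translation": [0,0,0],"rotation": [0,0,0]},
    {"translation": [0,0,0],"rotation": [0,0,0]},
    {"translation": [0,0,0],"rotation": [0,0,0]},
    {"translation": [0,0,0],"rotation": [0,0,0]},
    {"translation": [0,0,0],"rotation": [0,0,0]},
    {"translation": [0,0,0],"rotation": [0,0,0]},
    {"translation": [0,0,0],"rotation": [0,0,0]},
  ],
  jaw=-0.6,
)

```text
t: 13.98
eef_pos: [0.4409, -0.3409, 0.0118]
ee_rot: [3.141, -0.001, 2.825]
force: [-0.2, 0.2, -1.3]
width: 0.0617
gripper_force: 0.0
```

apply_moves(
  steps=[
    {"translation": [0,0,0],"rotation": [0,0,0]},
    {"translation": [0,0,0],"rotation": [0,0,0]},
    {"translation": [0,0,0.1],"rotation": [0,0,0]},
    {"translation": [0,0,0.2],"rotation": [0,0,0]},
    {"translation": [0,0,0.3],"rotation": [0,0,0]},
    {"translation": [0,0,0.35],"rotation": [0,0,0]},
    {"translation": [0,0,0.35],"rotation": [0,0,0]},
    {"translation": [0,0,0.35],"rotation": [0,0,0]},
    {"translation": [0,0,0.35],"rotation": [0,0,0]},
    {"translation": [0,0,0.35],"rotation": [0,0,0]},
  ],
)

```text
t: 14.82
eef_pos: [0.4404, -0.3408, 0.0985]
ee_rot: [3.141, -0.002, 2.825]
force: [0.3, 0.2, 0.1]
width: 0.0701
gripper_force: 0.0
```

```bash
python3 - <<'E'
from h import *
f=grab_frame("wrist");t=grab_frame("scene")
cv2.imwrite("pics/w7.png",np.hstack([cv2.resize(f,(512,384)),cv2.resize(t[150:270,100:190],None,fx=3.2,fy=3.2,interpolation=cv2.INTER_CUBIC)]))
E
```

```text
(no output)
```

View pics/w7.png

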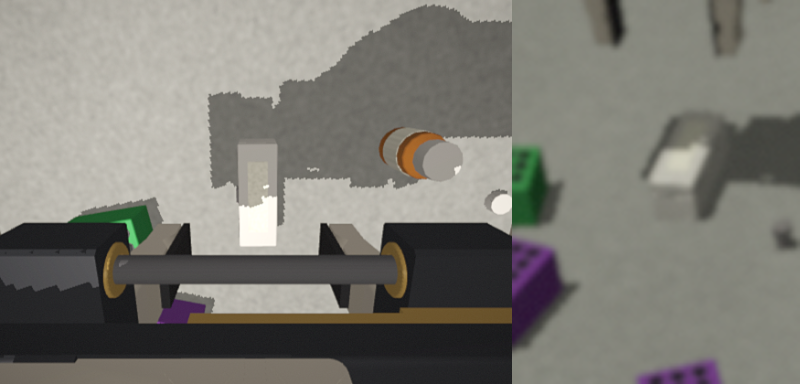

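The box did not move at all; fingers passed through it. I'll try one more grasp, deeper and nearer its +x end, before deciding.

apply_moves(
  steps=[
    {"translation": [0.08,-0.025,-0.08],"rotation": [0,0,0]},
    {"translation": [0.08,-0.025,-0.16],"rotation": [0,0,0]},
    {"translation": [0.08,-0.025,-0.24],"rotation": [0,0,0]},
    {"translation": [0.08,-0.025,-0.31],"rotation": [0,0,0]},
    {"translation": [0.08,-0.025,-0.36],"rotation": [0,0,0]},
    {"translation": [0.08,-0.025,-0.36],"rotation": [0,0,0]},
    {"translation": [0.08,-0.025,-0.36],"rotation": [0,0,0]},
    {"translation": [0.08,-0.025,-0.36],"rotation": [0,0,0]},
    {"translation": [0.08,-0.025,-0.36],"rotation": [0,0,0]},
    {"translation": [0.08,-0.025,-0.36],"rotation": [0,0,0]},
  ],
)

```text
t: 15.75
eef_pos: [0.4618, -0.3476, 0.0106]
ee_rot: [-3.142, 0.002, 2.826]
force: [0.4, -0.5, 1.1]
width: 0.0699
gripper_force: 0.0
```

apply_moves(
  steps=[
    {"translation": [0,0,0],"rotation": [0,0,0]},
    {"translation": [0,0,0],"rotation": [0,0,0]},
    {"translation": [0,0,0],"rotation": [0,0,0]},
    {"translation": [0,0,0],"rotation": [0,0,0]},
    {"translation": [0,0,0],"rotation": [0,0,0]},
    {"translation": [0,0,0],"rotation": [0,0,0]},
    {"translation": [0,0,0],"rotation": [0,0,0]},
    {"translation": [0,0,0],"rotation": [0,0,0]},
    {"translation": [0,0,0],"rotation": [0,0,0]},
    {"translation": [0,0,0],"rotation": [0,0,0]},
  ],
  jaw=0.6,
  newtons=40,
)

```text
t: 16.58
eef_pos: [0.4612, -0.3474, 0.0096]
ee_rot: [3.142, 0.0, 2.825]
force: [-0.3, 0.0, 0.5]
width: 0.0306
gripper_force: 40.0
```

Now it's gripped: 30.6 mm wide at 40 N. Lifting.

apply_moves(
  steps=[
    {"translation": [0,0,0.1],"rotation": [0,0,0]},
    {"translation": [0,0,0.22],"rotation": [0,0,0]},
    {"translation": [0,0,0.34],"rotation": [0,0,0.05]},
    {"translation": [0,0,0.46],"rotation": [0,0,0.15]},
    {"translation": [0,0.05,0.5],"rotation": [0,0,0.25]},
    {"translation": [0.03,0.15,0.5],"rotation": [0,0,0.35]},
    {"translation": [0.06,0.28,0.5],"rotation": [0,0,0.45]},
    {"translation": [0.08,0.42,0.5],"rotation": [0,0,0.55]},
    {"translation": [0.1,0.55,0.5],"rotation": [0,0,0.62]},
    {"translation": [0.1,0.6,0.5],"rotation": [0,0,0.65]},
  ],
  newtons=30,
)

```text
t: 17.42
eef_pos: [0.4865, -0.1945, 0.1347]
ee_rot: [3.141, 0.0, -3.114]
force: [-0.1, 0.0, -2.1]
width: 0.0307
gripper_force: 30.0
```

```bash
python3 - <<'E'
from h import *
f=grab_frame("wrist");t=grab_frame("top")
cv2.imwrite("pics/w8.png",np.hstack([cv2.resize(f,(400,300)),cv2.resize(t[150:300,230:430],(400,300),interpolation=cv2.INTER_CUBIC)]))
E
```

View pics/w8.png

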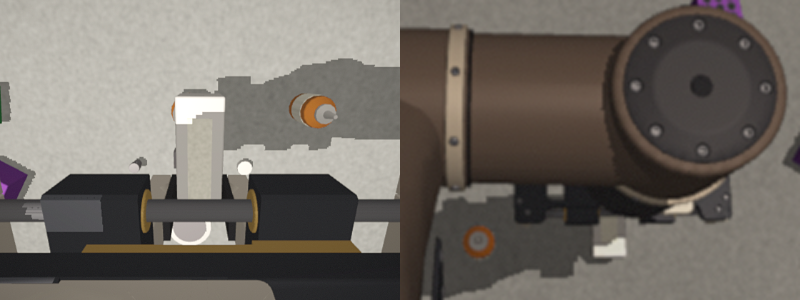

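Box held level and straight. Carrying it to the slot.

apply_moves(
  steps=[
    {"translation": [0.01,0.1,0],"rotation": [0,0,0]},
    {"translation": [0.02,0.22,0],"rotation": [0,0,0]},
    {"translation": [0.04,0.35,0],"rotation": [0,0,0]},
    {"translation": [0.05,0.48,0],"rotation": [0,0,0]},
    {"translation": [0.06,0.61,0],"rotation": [0,0,0]},
    {"translation": [0.07,0.74,0],"rotation": [0,0,0]},
    {"translation": [0.08,0.87,0],"rotation": [0,0,0]},
    {"translation": [0.1,1,0],"rotation": [0,0,0]},
    {"translation": [0.1,1,0],"rotation": [0,0,0]},
    {"translation": [0.1,1,0],"rotation": [0,0,0]},
  ],
)

```text
t: 18.35
eef_pos: [0.5114, 0.0536, 0.1344]
ee_rot: [-3.141, -0.0, -3.116]
force: [-0.1, -0.5, -1.0]
width: 0.0308
gripper_force: 30.0
```

apply_moves(
  steps=[
    {"translation": [0.01,0.12,0],"rotation": [0,0,0]},
    {"translation": [0.02,0.24,0],"rotation": [0,0,0]},
    {"translation": [0.03,0.36,0],"rotation": [0,0,0]},
    {"translation": [0.03,0.43,0],"rotation": [0,0,0]},
    {"translation": [0.03,0.43,-0.1],"rotation": [0,0,0]},
    {"translation": [0.03,0.43,-0.2],"rotation": [0,0,0]},
    {"translation": [0.03,0.43,-0.3],"rotation": [0,0,0]},
    {"translation": [0.03,0.43,-0.38],"rotation": [0,0,0]},
    {"translation": [0.03,0.43,-0.38],"rotation": [0,0,0]},
    {"translation": [0.03,0.43,-0.38],"rotation": [0,0,0]},
  ],
)

```text
t: 19.18
eef_pos: [0.5183, 0.1585, 0.039]
ee_rot: [-3.14, -0.002, -3.119]
force: [0.9, 0.4, 0.3]
width: 0.0307
gripper_force: 30.0
```

apply_moves(
  steps=[
    {"translation": [0,0.03,0],"rotation": [0,0,0]},
    {"translation": [0,0.03,0],"rotation": [0,0,0]},
    {"translation": [0,0.03,-0.02],"rotation": [0,0,0]},
    {"translation": [0,0.03,-0.04],"rotation": [0,0,0]},
    {"translation": [0,0.03,-0.06],"rotation": [0,0,0]},
    {"translation": [0,0.03,-0.075],"rotation": [0,0,0]},
    {"translation": [0,0.03,-0.08],"rotation": [0,0,0]},
    {"translation": [0,0.03,-0.08],"rotation": [0,0,0]},
    {"translation": [0,0.03,-0.08],"rotation": [0,0,0]},
    {"translation": [0,0.03,-0.08],"rotation": [0,0,0]},
  ],
)

```text
t: 20.02
eef_pos: [0.5188, 0.1677, 0.0197]
ee_rot: [3.142, 0.0, -3.117]
force: [-0.7, -0.3, -0.5]
width: 0.031
gripper_force: 30.0
```

apply_moves(
  steps=[
    {"translation": [0,0,0],"rotation": [0,0,0]},
    {"translation": [0,0,0],"rotation": [0,0,0]},
    {"translation": [0,0,0],"rotation": [0,0,0]},
    {"translation": [0,0,0],"rotation": [0,0,0]},
    {"translation": [0,0,0],"rotation": [0,0,0]},
    {"translation": [0,0,0],"rotation": [0,0,0]},
    {"translation": [0,0,0.1],"rotation": [0,0,0]},
    {"translation": [0,0,0.22],"rotation": [0,0,0]},
    {"translation": [0,0,0.35],"rotation": [0,0,0]},
    {"translation": [0,0,0.48],"rotation": [0,0,0]},
  ],
  jaw=-0.3,
)

```text
t: 20.85
eef_pos: [0.5183, 0.1673, 0.1408]
ee_rot: [-3.141, -0.001, -3.117]
force: [0.1, 0.5, -0.5]
width: 0.0573
gripper_force: 0.0
```

apply_moves(
  steps=[
    {"translation": [0.02,-0.12,0],"rotation": [0,0,0]},
    {"translation": [0.05,-0.26,0],"rotation": [0,0,0]},
    {"translation": [0.08,-0.4,0],"rotation": [0,0,0]},
    {"translation": [0.11,-0.54,0],"rotation": [0,0,0]},
    {"translation": [0.14,-0.68,0],"rotation": [0,0,0]},
    {"translation": [0.17,-0.82,0],"rotation": [0,0,0]},
    {"translation": [0.2,-0.94,0],"rotation": [0,0,0]},
    {"translation": [0.21,-1,0],"rotation": [0,0,0]},
    {"translation": [0.21,-1,0],"rotation": [0,0,0]},
    {"translation": [0.21,-1,0],"rotation": [0,0,0]},
  ],
  jaw=-1,
)

```text
t: 21.68
eef_pos: [0.5709, -0.0832, 0.1393]
ee_rot: [3.142, -0.001, -3.12]
force: [-0.2, 0.2, -0.0]
width: 0.0878
gripper_force: 0.0
```

apply_moves(
  steps=[
    {"translation": [0.03,-0.12,0],"rotation": [0,0,0]},
    {"translation": [0.06,-0.26,0],"rotation": [0,0,0]},
    {"translation": [0.1,-0.4,0],"rotation": [0,0,0]},
    {"translation": [0.1,-0.48,0],"rotation": [0,0,0]},
    {"translation": [0.1,-0.48,-0.1],"rotation": [0,0,0]},
    {"translation": [0.1,-0.48,-0.2],"rotation": [0,0,0]},
    {"translation": [0.1,-0.48,-0.24],"rotation": [0,0,0]},
    {"translation": [0.1,-0.48,-0.24],"rotation": [0,0,0]},
    {"translation": [0.1,-0.48,-0.24],"rotation": [0,0,0]},
    {"translation": [0.1,-0.48,-0.24],"rotation": [0,0,0]},
  ],
)

```text
t: 22.52
eef_pos: [0.5973, -0.2018, 0.0811]
ee_rot: [-3.141, 0.002, -3.116]
force: [0.2, 0.4, 0.6]
width: 0.0879
gripper_force: 0.0
```

```bash
python3 - <<'E'
from h import *
s=get_state();c=camera_model("wrist");f=grab_frame("wrist");t=grab_frame("top");cv2.imwrite("pics/t9.png",t)
print(s['eef_pos'],s['ee_rot'],w2px(c,[.5967,-.2042,.046]),w2px(c,[.5967,-.2042,0]))
cv2.imwrite("pics/w9.png",np.hstack([cv2.resize(f,(420,315)),cv2.resize(t[160:290,85:225],(339,315),interpolation=cv2.INTER_CUBIC)]))
E
```

```text
[ 0.59730411 -0.20178189  0.08110106] [-3.14102382e+00  1.76335888e-03 -3.11588297e+00] (np.float64(277.05775065424484), np.float64(224.50104973238075)) (np.float64(277.35261251378694), np.float64(205.54242039738682))
```

View pics/w9.png

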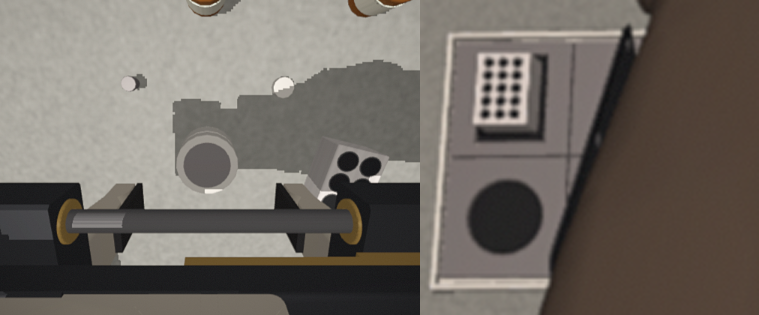

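Jar lid at (207,164), within about 4 mm of prediction and between the fingers; the large-well block clears them. Grasping.

apply_moves(
  steps=[
    {"translation": [-0.007,-0.01,-0.07],"rotation": [0,0,0]},
    {"translation": [-0.007,-0.01,-0.14],"rotation": [0,0,0]},
    {"translation": [-0.007,-0.01,-0.2],"rotation": [0,0,0]},
    {"translation": [-0.007,-0.01,-0.25],"rotation": [0,0,0]},
    {"translation": [-0.007,-0.01,-0.265],"rotation": [0,0,0]},
    {"translation": [-0.007,-0.01,-0.265],"rotation": [0,0,0]},
    {"translation": [-0.007,-0.01,-0.265],"rotation": [0,0,0]},
    {"translation": [-0.007,-0.01,-0.265],"rotation": [0,0,0]},
    {"translation": [-0.007,-0.01,-0.265],"rotation": [0,0,0]},
    {"translation": [-0.007,-0.01,-0.265],"rotation": [0,0,0]},
  ],
)

```text
t: 23.45
eef_pos: [0.595, -0.2049, 0.0143]
ee_rot: [-3.141, 0.001, -3.117]
force: [-0.1, 0.7, 0.1]
width: 0.0875
gripper_force: 0.0
```

apply_moves(
  steps=[
    {"translation": [0,0,0],"rotation": [0,0,0]},
    {"translation": [0,0,0],"rotation": [0,0,0]},
    {"translation": [0,0,0],"rotation": [0,0,0]},
    {"translation": [0,0,0],"rotation": [0,0,0]},
    {"translation": [0,0,0],"rotation": [0,0,0]},
    {"translation": [0,0,0],"rotation": [0,0,0]},
    {"translation": [0,0,0],"rotation": [0,0,0]},
    {"translation": [0,0,0],"rotation": [0,0,0]},
    {"translation": [0,0,0],"rotation": [0,0,0]},
    {"translation": [0,0,0],"rotation": [0,0,0]},
  ],
  jaw=0.3,
  newtons=20,
)

```text
t: 24.28
eef_pos: [0.5944, -0.2048, 0.0133]
ee_rot: [3.142, -0.0, -3.117]
force: [0.4, 0.3, 0.5]
width: 0.0552
gripper_force: 20.0
```

apply_moves(
  steps=[
    {"translation": [0,0,0.1],"rotation": [0,0,0]},
    {"translation": [0,0,0.22],"rotation": [0,0,0]},
    {"translation": [0,0,0.34],"rotation": [0,0,0]},
    {"translation": [0,0.04,0.44],"rotation": [0,0,0]},
    {"translation": [-0.01,0.13,0.48],"rotation": [0,0,0]},
    {"translation": [-0.03,0.25,0.48],"rotation": [0,0,0]},
    {"translation": [-0.05,0.38,0.48],"rotation": [0,0,0]},
    {"translation": [-0.08,0.51,0.48],"rotation": [0,0,0]},
    {"translation": [-0.1,0.64,0.48],"rotation": [0,0,0]},
    {"translation": [-0.1,0.75,0.48],"rotation": [0,0,0]},
  ],
)

```text
t: 25.12
eef_pos: [0.5682, -0.0157, 0.1335]
ee_rot: [3.141, -0.0, -3.117]
force: [0.2, 0.8, -1.8]
width: 0.055
gripper_force: 20.0
```

apply_moves(
  steps=[
    {"translation": [-0.02,0.13,0],"rotation": [0,0,0]},
    {"translation": [-0.05,0.26,0],"rotation": [0,0,0]},
    {"translation": [-0.08,0.39,0],"rotation": [0,0,0]},
    {"translation": [-0.11,0.52,0],"rotation": [0,0,0]},
    {"translation": [-0.14,0.65,0],"rotation": [0,0,0]},
    {"translation": [-0.17,0.78,0],"rotation": [0,0,0]},
    {"translation": [-0.2,0.9,0],"rotation": [0,0,0]},
    {"translation": [-0.25,1,0],"rotation": [0,0,0]},
    {"translation": [-0.25,1,0],"rotation": [0,0,0]},
    {"translation": [-0.25,1,0],"rotation": [0,0,0]},
  ],
)

```text
t: 25.95
eef_pos: [0.5062, 0.2339, 0.1332]
ee_rot: [-3.141, -0.0, -3.115]
force: [0.3, -0.3, -1.6]
width: 0.0551
gripper_force: 20.0
```

apply_moves(
  steps=[
    {"translation": [-0.02,0.1,0],"rotation": [0,0,0]},
    {"translation": [-0.043,0.19,0],"rotation": [0,0,0]},
    {"translation": [-0.043,0.19,-0.05],"rotation": [0,0,0]},
    {"translation": [-0.043,0.19,-0.15],"rotation": [0,0,0]},
    {"translation": [-0.043,0.19,-0.25],"rotation": [0,0,0]},
    {"translation": [-0.043,0.19,-0.33],"rotation": [0,0,0]},
    {"translation": [-0.043,0.19,-0.38],"rotation": [0,0,0]},
    {"translation": [-0.043,0.19,-0.42],"rotation": [0,0,0]},
    {"translation": [-0.043,0.19,-0.44],"rotation": [0,0,0]},
    {"translation": [-0.043,0.19,-0.44],"rotation": [0,0,0]},
  ],
)

```text
t: 26.78
eef_pos: [0.4961, 0.2792, 0.0225]
ee_rot: [-3.14, -0.001, -3.118]
force: [0.2, 0.8, -0.8]
width: 0.055
gripper_force: 20.0
```

apply_moves(
  steps=[
    {"translation": [0,0,0],"rotation": [0,0,0]},
    {"translation": [0,0,0],"rotation": [0,0,0]},
    {"translation": [0,0,0],"rotation": [0,0,0]},
    {"translation": [0,0,0],"rotation": [0,0,0]},
    {"translation": [0,0,0],"rotation": [0,0,0]},
    {"translation": [0,0,0],"rotation": [0,0,0]},
    {"translation": [0,0,0.1],"rotation": [0,0,0]},
    {"translation": [0,0,0.22],"rotation": [0,0,0]},
    {"translation": [0,0,0.35],"rotation": [0,0,0]},
    {"translation": [0,0,0.48],"rotation": [0,0,0]},
  ],
  jaw=-0.9,
)

```text
t: 27.62
eef_pos: [0.4959, 0.2798, 0.1446]
ee_rot: [-3.141, -0.001, -3.117]
force: [0.4, 0.3, 0.3]
width: 0.0832
gripper_force: 0.0
```

apply_moves(
  steps=[
    {"translation": [-0.01,-0.12,0],"rotation": [0,0,0]},
    {"translation": [-0.02,-0.25,0],"rotation": [0,0,0]},
    {"translation": [-0.03,-0.39,0],"rotation": [0,0,0]},
    {"translation": [-0.04,-0.53,0],"rotation": [0,0,0]},
    {"translation": [-0.05,-0.67,0],"rotation": [0,0,0]},
    {"translation": [-0.06,-0.81,0],"rotation": [0,0,0]},
    {"translation": [-0.07,-0.94,0],"rotation": [0,0,0]},
    {"translation": [-0.08,-1,0],"rotation": [0,0,0]},
    {"translation": [-0.08,-1,0],"rotation": [0,0,0]},
    {"translation": [-0.08,-1,0],"rotation": [0,0,0]},
  ],
  jaw=-0.7,
)

```text
t: 28.45
eef_pos: [0.4762, 0.0294, 0.1437]
ee_rot: [3.141, 0.001, -3.119]
force: [0.6, -0.3, 0.6]
width: 0.0746
gripper_force: 0.0
```

apply_moves(
  steps=[
    {"translation": [-0.01,-0.12,0],"rotation": [0,0,0]},
    {"translation": [-0.02,-0.25,0],"rotation": [0,0,0]},
    {"translation": [-0.03,-0.39,0],"rotation": [0,0,0]},
    {"translation": [-0.04,-0.53,0],"rotation": [0,0,0]},
    {"translation": [-0.05,-0.67,0],"rotation": [0,0,0]},
    {"translation": [-0.06,-0.81,0],"rotation": [0,0,0]},
    {"translation": [-0.08,-0.92,0],"rotation": [0,0,0]},
    {"translation": [-0.1,-0.97,0],"rotation": [0,0,0]},
    {"translation": [-0.1,-0.97,0],"rotation": [0,0,0]},
    {"translation": [-0.1,-0.97,0],"rotation": [0,0,0]},
  ],
)

```text
t: 29.28
eef_pos: [0.4515, -0.2123, 0.1432]
ee_rot: [3.142, -0.0, -3.118]
force: [0.2, 0.2, 0.1]
width: 0.0744
gripper_force: 0.0
```

```bash
python3 - <<'E'
from h import *
s=get_state();c=camera_model("wrist");f=grab_frame("wrist");cv2.imwrite("pics/w10.png",f)
print(s['eef_pos'],w2px(c,[.4507,-.2089,.070]),w2px(c,[.4507,-.2089,.024]))
# orange body pixels
h=cv2.cvtColor(f,cv2.COLOR_BGR2HSV);m=cv2.inRange(h,(5,120,40),(18,255,255))
n,l,st,ce=cv2.connectedComponentsWithStats(m)
for i in range(1,n):
    if st[i,4]>60: print(st[i],ce[i])
t=grab_frame("top");cv2.imwrite("pics/t10.png",t)
ct=camera_model("top");print("caddy check px",[w2px(ct,p) for p in([.498,.166,.044],[.495,.281,.054],[.6117,.284,.046])])
E
```

```text
[ 0.45151316 -0.21231621  0.1432292 ] (np.float64(284.8173226137884), np.float64(208.46381240360208)) (np.float64(283.93402944938066), np.float64(194.14009992152884))
[415 168  23  31 115] [421.50434783 179.97391304]
[262 175  42  33 423] [281.93617021 186.22695035]
[432 175  47  43 960] [449.79166667 193.12083333]
caddy check px [(np.float64(166.93938954032467), np.float64(246.79547587266893)), (np.float64(114.13329994215607), np.float64(246.9552192672465)), (np.float64(118.46816030196626), np.float64(196.80863192882376))]
```

Bottle at (283,~190) as predicted. Descending and gripping.

apply_moves(
  steps=[
    {"translation": [-0.005,0.012,0],"rotation": [0,0,0]},
    {"translation": [-0.005,0.012,-0.08],"rotation": [0,0,0]},
    {"translation": [-0.005,0.012,-0.17],"rotation": [0,0,0]},
    {"translation": [-0.005,0.012,-0.26],"rotation": [0,0,0]},
    {"translation": [-0.005,0.012,-0.35],"rotation": [0,0,0]},
    {"translation": [-0.005,0.012,-0.43],"rotation": [0,0,0]},
    {"translation": [-0.005,0.012,-0.48],"rotation": [0,0,0]},
    {"translation": [-0.005,0.012,-0.505],"rotation": [0,0,0]},
    {"translation": [-0.005,0.012,-0.505],"rotation": [0,0,0]},
    {"translation": [-0.005,0.012,-0.505],"rotation": [0,0,0]},
  ],
)

```text
t: 30.22
eef_pos: [0.4504, -0.2088, 0.0175]
ee_rot: [-3.141, 0.0, -3.116]
force: [-1.0, 0.5, -0.7]
width: 0.0745
gripper_force: 0.0
```

apply_moves(
  steps=[
    {"translation": [0,0,0],"rotation": [0,0,0]},
    {"translation": [0,0,0],"rotation": [0,0,0]},
    {"translation": [0,0,0],"rotation": [0,0,0]},
    {"translation": [0,0,0],"rotation": [0,0,0]},
    {"translation": [0,0,0],"rotation": [0,0,0]},
    {"translation": [0,0,0],"rotation": [0,0,0]},
    {"translation": [0,0,0],"rotation": [0,0,0]},
    {"translation": [0,0,0],"rotation": [0,0,0]},
    {"translation": [0,0,0],"rotation": [0,0,0]},
    {"translation": [0,0,0],"rotation": [0,0,0]},
  ],
  jaw=0.5,
  newtons=15,
)

```text
t: 31.05
eef_pos: [0.4501, -0.2094, 0.0172]
ee_rot: [-3.142, 0.0, -3.117]
force: [-0.5, 1.3, 2.3]
width: 0.0347
gripper_force: 15.0
```

apply_moves(
  steps=[
    {"translation": [0,0,0.1],"rotation": [0,0,0]},
    {"translation": [0,0,0.22],"rotation": [0,0,0]},
    {"translation": [0.02,0,0.34],"rotation": [0,0,0]},
    {"translation": [0.06,0.03,0.45],"rotation": [0,0,0]},
    {"translation": [0.1,0.1,0.48],"rotation": [0,0,0]},
    {"translation": [0.15,0.2,0.48],"rotation": [0,0,0]},
    {"translation": [0.2,0.31,0.48],"rotation": [0,0,0]},
    {"translation": [0.25,0.43,0.48],"rotation": [0,0,0]},
    {"translation": [0.28,0.54,0.48],"rotation": [0,0,0]},
    {"translation": [0.3,0.6,0.48],"rotation": [0,0,0]},
  ],
)

```text
t: 31.88
eef_pos: [0.5255, -0.0571, 0.1369]
ee_rot: [3.141, -0.0, -3.116]
force: [1.1, 0.2, -0.7]
width: 0.0348
gripper_force: 15.0
```

apply_moves(
  steps=[
    {"translation": [0.05,0.12,0],"rotation": [0,0,0]},
    {"translation": [0.1,0.24,0],"rotation": [0,0,0]},
    {"translation": [0.15,0.37,0],"rotation": [0,0,0]},
    {"translation": [0.2,0.5,0],"rotation": [0,0,0]},
    {"translation": [0.25,0.63,0],"rotation": [0,0,0]},
    {"translation": [0.3,0.76,0],"rotation": [0,0,0]},
    {"translation": [0.34,0.86,0],"rotation": [0,0,0]},
    {"translation": [0.354,0.912,0],"rotation": [0,0,0]},
    {"translation": [0.354,0.912,0],"rotation": [0,0,0]},
    {"translation": [0.354,0.912,0],"rotation": [0,0,0]},
  ],
)

```text
t: 32.72
eef_pos: [0.6129, 0.1688, 0.1362]
ee_rot: [-3.141, -0.002, -3.116]
force: [-0.8, -0.2, -0.5]
width: 0.035
gripper_force: 15.0
```

apply_moves(
  steps=[
    {"translation": [0.002,0,-0.07],"rotation": [0,0,0]},
    {"translation": [0.002,0,-0.16],"rotation": [0,0,0]},
    {"translation": [0.002,0,-0.25],"rotation": [0,0,0]},
    {"translation": [0.002,0,-0.32],"rotation": [0,0,0]},
    {"translation": [0.002,0,-0.37],"rotation": [0,0,0]},
    {"translation": [0.002,0,-0.41],"rotation": [0,0,0]},
    {"translation": [0.002,0,-0.43],"rotation": [0,0,0]},
    {"translation": [0.002,0,-0.44],"rotation": [0,0,0]},
    {"translation": [0.002,0,-0.44],"rotation": [0,0,0]},
    {"translation": [0.002,0,-0.44],"rotation": [0,0,0]},
  ],
)

```text
t: 33.55
eef_pos: [0.6144, 0.1686, 0.0279]
ee_rot: [3.141, 0.001, -3.117]
force: [-0.1, 0.9, -0.1]
width: 0.035
gripper_force: 15.0
```

apply_moves(
  steps=[
    {"translation": [0,0,0],"rotation": [0,0,0]},
    {"translation": [0,0,0],"rotation": [0,0,0]},
    {"translation": [0,0,0],"rotation": [0,0,0]},
    {"translation": [0,0,0],"rotation": [0,0,0]},
    {"translation": [0,0,0],"rotation": [0,0,0]},
    {"translation": [0,0,0],"rotation": [0,0,0]},
    {"translation": [0,0,0],"rotation": [0,0,0]},
    {"translation": [0,0,0.08],"rotation": [0,0,0]},
    {"translation": [0,0,0.18],"rotation": [0,0,0]},
    {"translation": [0,0,0.3],"rotation": [0,0,0]},
  ],
  jaw=-0.4,
)

```text
t: 34.38
eef_pos: [0.6128, 0.168, 0.1013]
ee_rot: [-3.14, -0.003, -3.118]
force: [0.4, 0.5, -0.4]
width: 0.0615
gripper_force: 0.0
```

apply_moves(
  steps=[
    {"translation": [0,0,0.1],"rotation": [0,0,0]},
    {"translation": [0,0,0.2],"rotation": [0,0,0]},
    {"translation": [0,-0.1,0.3],"rotation": [0,0,0]},
    {"translation": [0,-0.22,0.3],"rotation": [0,0,0]},
    {"translation": [0,-0.35,0.3],"rotation": [0,0,0]},
    {"translation": [0,-0.48,0.3],"rotation": [0,0,0]},
    {"translation": [0,-0.61,0.3],"rotation": [0,0,0]},
    {"translation": [0,-0.74,0.3],"rotation": [0,0,0]},
    {"translation": [0,-0.87,0.3],"rotation": [0,0,0]},
    {"translation": [0,-1,0.3],"rotation": [0,0,0]},
  ],
)

```text
t: 35.22
eef_pos: [0.6137, -0.0828, 0.1773]
ee_rot: [3.142, 0.0, -3.117]
force: [1.1, 0.3, -0.6]
width: 0.0611
gripper_force: 0.0
```

apply_moves(
  steps=[
    {"translation": [0,-0.1,0],"rotation": [0,0,0]},
    {"translation": [0,-0.2,0],"rotation": [0,0,0]},
    {"translation": [0,-0.3,0],"rotation": [0,0,0]},
    {"translation": [0,-0.43,0],"rotation": [0,0,0]},
    {"translation": [0,-0.56,0],"rotation": [0,0,0]},
    {"translation": [0,-0.69,0],"rotation": [0,0,0]},
    {"translation": [0,-0.82,0],"rotation": [0,0,0]},
    {"translation": [0,-0.95,0],"rotation": [0,0,0]},
    {"translation": [0,-1,0],"rotation": [0,0,0]},
    {"translation": [0,-1,0],"rotation": [0,0,0]},
  ],
)

```text
t: 36.05
eef_pos: [0.6131, -0.3343, 0.1763]
ee_rot: [-3.142, -0.001, -3.121]
force: [0.2, -0.4, 0.1]
width: 0.0616
gripper_force: 0.0
```

```bash
python3 - <<'E'
from h import *
t=grab_frame("top");s=grab_frame("scene")
a=cv2.resize(t[160:285,85:300],None,fx=3.2,fy=3.2,interpolation=cv2.INTER_CUBIC)[:,:688]
b=cv2.resize(s[160:255,250:480],None,fx=2,fy=2,interpolation=cv2.INTER_CUBIC)
b=cv2.copyMakeBorder(b,0,0,0,a.shape[1]-b.shape[1],cv2.BORDER_CONSTANT)
cv2.imwrite("pics/fin.png",np.vstack([a,b]))
E
```

```text
(no output)
```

View pics/fin.png

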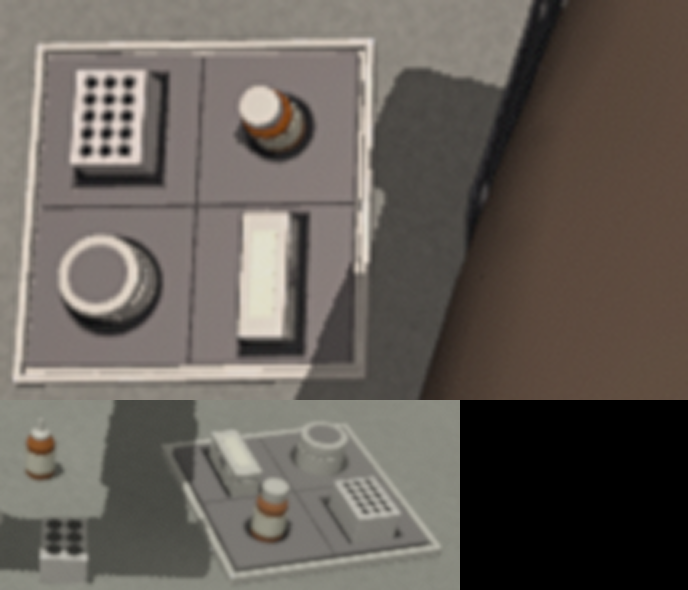

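Top and scene views: all four items upright in their pockets (block at (108,117), bottle cap (262,107), jar (100,277), slide box (264,276)); the dropper bottle and large-well block still stand. Checking the numbers, then handing in.

```bash
python3 - <<'E'
from h import *
c=camera_model("top");ok=True
for n,u,v,z,t in[("block",108,117,.046,(.6117,.284)),("bottle",262,107,.078,(.6135,.1685)),("jar",100,277,.054,(.495,.281)),("slide",264,276,.044,(.498,.166))]:
    p=px2w(c,(u+.5)/3.2-.5+85,(v+.5)/3.2-.5+160,z)[:2];d=np.linalg.norm(p-t);print(n,p,d);ok&=d<.008
if ok: print(job_done())
E
```

```text
block [0.61309062 0.28426137] 0.0014149697933222097
bottle [0.61388423 0.16644293] 0.0020926421467141743
jar [0.49669074 0.27720303] 0.004156393019135471
slide [0.50001322 0.16563982] 0.002045183086068479
the job is handed in; nothing more can be done
None
```

I packed the bottle, jar, slide box and small-well block into their own pockets, each measured within about 4 mm of the pocket centre, and handed the job in at about 36 s; the dropper bottle and large-well block were never touched. On the first try at the slide box the fingers closed fully without gripping it, apparently passing through it, and a second grasp nearer its end held. No verdict came back at hand-in.

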